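# Tighten a collimator's lens retaining ring with a pin spanner

## Task

The lens retaining ring in the tilted collimator head is loose. Take the two-pronged pin spanner out of its spring clip, get both prongs fully into an opposite pair of the ring's holes, and only then turn the ring clockwise until it comes up firm against its stop; then push the spanner back into its clip until the sprung jaw closes behind the shaft, and let go. Keep tool and fingers off the lens and leave the other things on the bench as they stand.

Things in the scene. Friction and masses are not known exactly. Their poses are not given: they have to be found in the camera images.
- spanner_grip (a point): Pin spanner, loose, 160 g, 105 mm long, T-shaped: centre of its black handle bar, 72 mm along this point's y, 18 mm thick along x, 24 mm high along z; grip it here across the 18 mm. z runs along the spanner's axis from prongs to handle. From the bar's underside a 12 mm round steel shaft runs down to the cross-head.
- spanner_collar (a point): Centre of the underside of the spanner's collar (24 mm round, 6 mm thick), on its axis 43 mm from spanner_grip towards the prongs; axes as spanner_grip. The collar rests on the fork of the clip; below it 30 mm of bare shaft.
- prong_a (a point): Tip of the spanner's prong at +y; axes as spanner_grip. The cross-head (66 mm along y, 14 mm along x, 12 mm high) lies 73 to 85 mm below spanner_grip; its two round prongs, 6 mm across, 8 mm long, chamfered, stand at y = +27 and -27 mm and end 93 mm below spanner_grip.
- prong_b (a point): Tip of the spanner's other prong, at -y; axes as spanner_grip.
- head: Collimator head, fixed: aluminium base 130 x 136 mm with a yoke (156 mm wide over its two black knobs) that holds a black finned barrel, 86 mm across, tilted towards the head's front. Origin under the base's centre, x to the back, z up; the front (-x) looks to the robot within 0.3 rad. The barrel's pivot is 95 mm up.
- ring_face (a point): Centre of the outer face of the steel retaining ring in the barrel's mouth, on the barrel's axis. z points out of the barrel along its axis, 22 to 32 degrees from vertical, leaning to the head's front. Ring 72 mm across with a 37 mm opening; its face lies 3 mm below the barrel's rim (73 mm wide inside). x and y do not show where the holes are.
- lock_ring (a joint): How far the ring is turned clockwise (seen from outside; clockwise tightens), rad. Starts at 0 to 0.25; 0.9 is hard against the stop. Counted from an arbitrary thread start, so it does not tell where the holes stand. It turns stiffly (0.2 N m: prongs pressed on it with a few newtons slide over its face) and stays where left.
- lens: Glass lens, 36 mm, behind the ring's opening, its crest 2 mm below the ring's face; not to be touched. Origin at the middle of its back; z along the barrel's axis. The ring round it has six round holes, 9 mm wide, 10 mm deep, every 60 degrees on a 54 mm circle, at an angle unknown each time: find them by sight or feel. Fully in, the tips lie 8 mm below the face.
- clip_seat (a point): Seat of the fork clip on the fixed spanner stand, level with the fork's upper face, 78 mm above the bench. z is up; the mouth opens to -x: the spanner leaves along -x and returns along +x, upright, bar along y as at the start, shaft through the slot (15 mm wide, fork 10 mm thick), collar resting on the fork. Nothing of the stand rises more than 4 mm above this point.
- stand: The stand: dark steel base 120 x 100 x 10 mm with a post at its back (+x) that carries the fork clip. Origin under the base's centre; clip_seat lies 12 mm ahead of it (-x). The fork reaches 34 mm ahead of the seat, so draw the spanner 45 mm or more out before lifting it (its cross-head is wider than the fork); the mouth looks to the robot within 0.35 rad.
- clip_jaw (a joint): Sprung hinged jaw that forms the fork's -y side (the +y side is fixed, 23 mm long, with a flared end), rad: 0 closed; grows as the shaft pushes it aside, and springs back when the shaft has passed its nose, which stands 10 mm ahead of the seat. Pushing past it takes some 4 to 12 N, both ways.
- attenuator: Small black block with a dial, 24 x 68 x 29 mm, standing loose between head and stand; origin under its centre. To be left alone.
- ipa_bottle: White solvent dispenser bottle, 58 mm wide, 121 mm high, behind the work; origin under its centre. To be left alone.
- masking_roll: Roll of tape lying flat, 104 mm, 25 mm high, in front of the work; origin under its centre. To be left alone.
- click_cleaner: Pen-shaped white cleaner, 174 mm long, 15 mm thick, lying on the bench in front at the left; origin under its centre. To be left alone.
There are look-alikes about, which are no part of the job. Leave any pink look-alike of the part that bears spanner_grip alone.

How it is judged:
By the outcome, as a careful person would: the job done as asked, in the order asked, and still so for the second after the job is handed in, with the robot touching nothing.
It also fails if it takes over 58 s, if anything falls off the work surface, if the arm or the gripper's body presses on something with over 40 N, if the wrist force passes 120 N, or if a joint passes its speed limit or range.

## Robot

A 6-joint arm with a two-finger parallel gripper is mounted at the origin on a cart in front of the work surface, level with it; the furniture and walls round the work are solid. World frame = base frame: x ahead of the robot, y to its left, z up, the work surface at z = 0. Lengths are in m, angles in degrees, forces in N, time in s.
With the tool pointing down it reaches from about 0.375 to 0.9 m from the base axis. Payload 3.1 kg.
Tool frame: the origin (TCP) lies on the centre line of the jaws, within the pads' length; the fingertips stand 8 mm ahead of it and the grasp point (between the pads) lies 11 mm behind it (bot.tip_extent is the distance from the TCP to the fingertips, in m); z points along the fingers, y is the line along which they close (so a half turn about z gives the same grasp; the last joint's range is limited). The gripper opens to 87 mm and grips with 3 to 60 N. Pads are 19 mm wide; open, the fingers measure 117 mm over their backs; the gripper's body (75 mm by 190 mm) begins 51 mm behind the grasp point.
Start: joints at [-85.858, 30.224, 82.088, -0, 67.689, -10.227], TCP at [0.155, -0.605, 0.231] pointing down, gripper open.
Joint ranges: [-176.69, 176.69], [-43.24, 126.21], [12.49, 139.97], [-82, 262], [0, 151.66], [-163.58, 163.58]. Speed limits (degrees/s): [159.86, 159.86, 180, 180, 180, 180].

## Interface

Orientations are given as a 3x3 rotation matrix whose columns are the frame's x, y, z axes.
In Python, from rig import bot, vision, workorder gives the robot as it stands.
- The arm moves only by the shell command python3 -m handwheel 'ROWS'. ROWS is JSON, a list of rows, each an object with "delta_rot": the turn, a rotation vector about the tool's x, y, z in rad, a list of three; "xyz": the shift along the tool's x, y, z in mm, a list of three; "hand": the closure, from -1 (fully open) to 1 (shut). A call has exactly 5 rows; each row is the pose to reach, as a shift and turn from the pose commanded when the call began, along the tool's axes at that moment; what a row does not reach only later rows make up. A row lasts 1/8 s, in which the tool goes at most 62.5 mm and 10.7 degrees, less where a joint would pass 70% of its speed; a pose out of reach is approached as far as the arm can. A call with a gripper value outside its range is refused whole. The fingers move at their own pace and stop on an object; the grip force is fixed at half the most. Time passes only in rows, so rows that repeat a pose let the fingers close, or fill a call up. It gives the time, the measured TCP pose, the force, the opening and the grip force at its end, in the units of the state.
- bot.read_state(): the state, without advancing time (a new reading comes with each control period).
- vision.capture(name): name is "scene" or "top"; returns the picture (420x560x3 uint8, red, green, blue); there is no depth.
- vision.camera_model(name): a dict with "camera_matrix" (3x3 intrinsics, pixels), "camera_from_world" (4x4, takes a point from world to camera coordinates). Camera axes: x right, y up, looking along -z (the intrinsics and any distortion apply to the point x, -y, -z); pixel columns grow to the right and rows downward; lengths in m; the calibration is good to about 2 mm. A picture is of the moment at which its call begins. camera_model takes no time and is no camera call.
- workorder.hand_in(): hands the job in; it is judged then, once.
The state is a dict: "time_s": time; "joint_positions": joint angles; "qvel": joint speeds; "tau": joint torques, N m; "position": TCP position; "tcp_rot": TCP orientation; "force": force on the tool from outside, world axes, zero at the start; "moment": the same for the moment, N m; "opening": opening from 0.0 (shut) to 1.0 (fully open); "grasp_force": force on a finger pad.
Only numpy, scipy, OpenCV 4.12 (cv2) and the standard library are available. Lean on these libraries where they do the work, as an engineer would, in place of code of your own. Each camera call takes 0.05 s, during which the arm holds its last target. There are 200 camera calls.

## Working session

There is one attempt and no reset: what is moved stays moved. The work goes in short steps, Python scripts to look and compute and a shell command to move; the robot and the scene stay as the last step left them, time stands still between calls to the robot, and variables do not carry over. Pictures are saved under pics/ and viewed, at most 10 in all, crops included, and the job is handed in when it is done.

```bash
ls; mkdir -p pics; python3 - <<'E'
from rig import bot, vision
import cv2, numpy as np
for n in ("scene","top"):
    im=vision.capture(n); cv2.imwrite(f"pics/{n}0.png",cv2.resize(im[:,:,::-1],(800,600),interpolation=cv2.INTER_CUBIC))
    m=vision.camera_model(n); print(n,{k:np.round(v,4).tolist() if not isinstance(v,str) else v for k,v in m.items()})
s=bot.read_state(); print(s, bot.tip_extent)
E
```

```text
pics
scene {'camera_matrix': [[483.1534, 0.0, 278.255], [0.0, 483.1534, 207.0536], [0.0, 0.0, 1.0]], 'camera_from_world': [[-0.4168, -0.909, -0.0036, 0.1285], [0.5204, -0.2418, 0.819, -0.4355], [-0.7453, 0.3395, 0.5738, -1.1891], [0.0, 0.0, 0.0, 1.0]]}
top {'camera_matrix': [[516.1517, 0.0, 274.474], [0.0, 516.1517, 209.6024], [0.0, 0.0, 1.0]], 'camera_from_world': [[0.0234, -0.9997, -0.0018, -0.1431], [0.9953, 0.0232, 0.0943, -0.573], [-0.0942, -0.004, 0.9955, -1.737], [0.0, 0.0, 0.0, 1.0]]}
{'time_s': 0.1, 'joint_positions': array([-8.58553271e+01,  3.02732860e+01,  8.21487383e+01,  1.55835720e-03,
        6.76900785e+01, -1.02276429e+01]), 'qvel': array([ 0.05666281, -0.12349853, -0.07788796, -0.05898179, -0.08164609,
        0.08040662]), 'tau': array([-4.08207907e-04, -4.40986526e+01, -1.77150536e+01,  6.34172140e-02,
        5.33880503e-02, -4.49851484e-05]), 'position': array([ 0.15512373, -0.60478018,  0.22967497]), 'tcp_rot': array([[ 9.68705801e-01,  2.48211721e-01, -1.16314004e-04],
       [ 2.48211469e-01, -9.68703903e-01,  1.95326296e-03],
       [ 3.72148931e-04, -1.92100763e-03, -9.99998086e-01]]), 'force': array([0.13839921, 0.01489613, 0.00464522]), 'moment': array([-0.02417167,  0.05415309, -0.00709871]), 'grasp_force': 0.0, 'opening': 1.0044074989477123} 0.008
```

View pics/scene0.png

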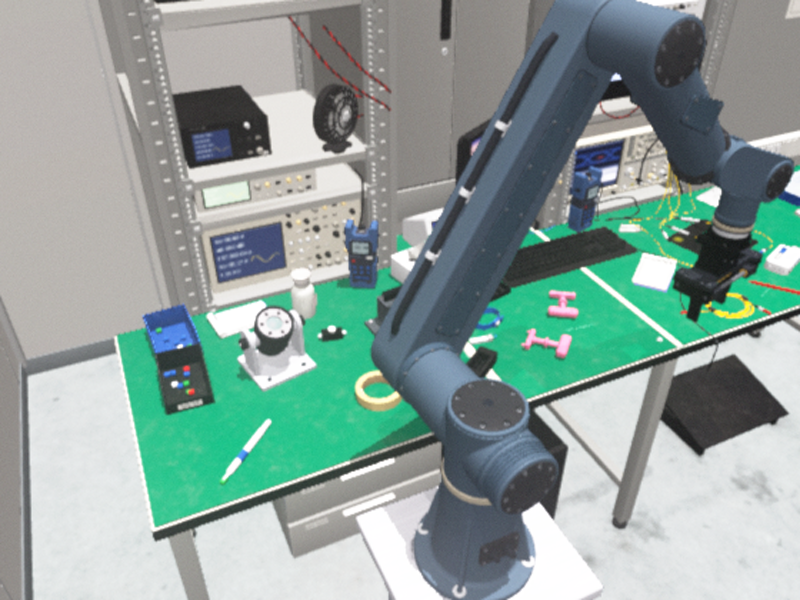

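View pics/top0.png

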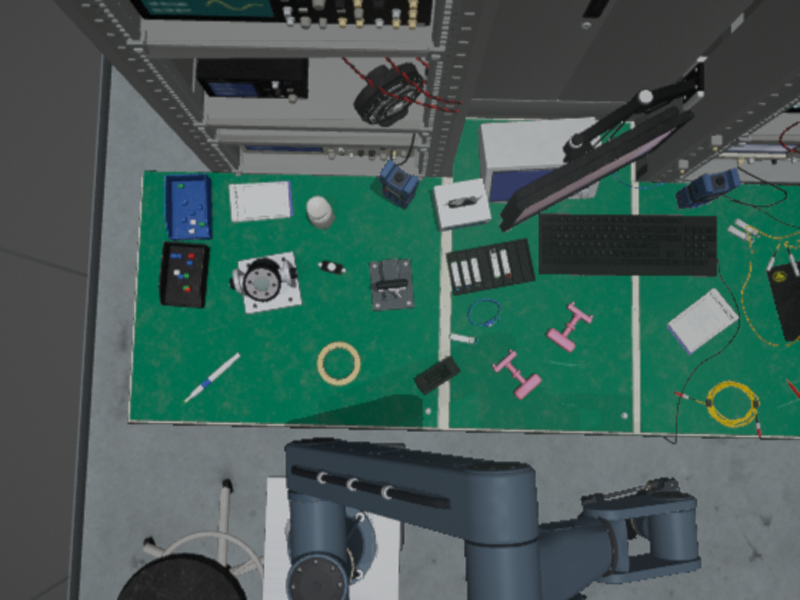

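The scene view shows the head at about (275,345), with the arm hiding the stand. In the top view the stand and spanner are at about (392,284), the head at (266,282) and the attenuator at (332,267). The pink look-alikes are at (517,375) and (570,327). I'll crop in closer.

```bash
cat > h.py <<'E'
import numpy as np, cv2
from rig import bot, vision
def proj(n,P):
    m=vision.camera_model(n);T=m["camera_from_world"];K=m["camera_matrix"]
    p=np.atleast_2d(P)@T[:3,:3].T+T[:3,3]; p=p*[1,-1,-1]; q=p@K.T
    return q[:,:2]/q[:,2:]
def ray(n,uv):
    m=vision.camera_model(n);T=m["camera_from_world"];K=m["camera_matrix"]
    d=np.linalg.solve(K,[uv[0],uv[1],1])*[1,-1,-1]; R=T[:3,:3]
    return -R.T@T[:3,3], R.T@d
def atz(n,uv,z):
    c,d=ray(n,uv); return c+d*(z-c[2])/d[2]
def crop(n,x0,y0,w,h,s,name,grid=10):
    im=vision.capture(n)[y0:y0+h,x0:x0+w,::-1]
    im=cv2.resize(im,(w*s,h*s),interpolation=cv2.INTER_CUBIC)
    cv2.imwrite("pics/"+name,im); return im
E
python3 - <<'E'
from h import *
a=crop("top",156,170,145,55,5,"x.png"); 
b=crop("scene",160,200,72,75,5,"y.png")
print(a.shape,b.shape)
o=np.zeros((600,800,3),np.uint8); o[:275,:725]=a; o[275:275+325,:360]=b[:325]
# bigger for stand
c=vision.capture("top")[175:225,250:300,::-1]
o[280:600,400:720]=cv2.resize(c,(320,320),interpolation=cv2.INTER_CUBIC)
cv2.imwrite("pics/c1.png",o)
E
```

```text
(275, 725, 3) (375, 360, 3)
```

View pics/c1.png

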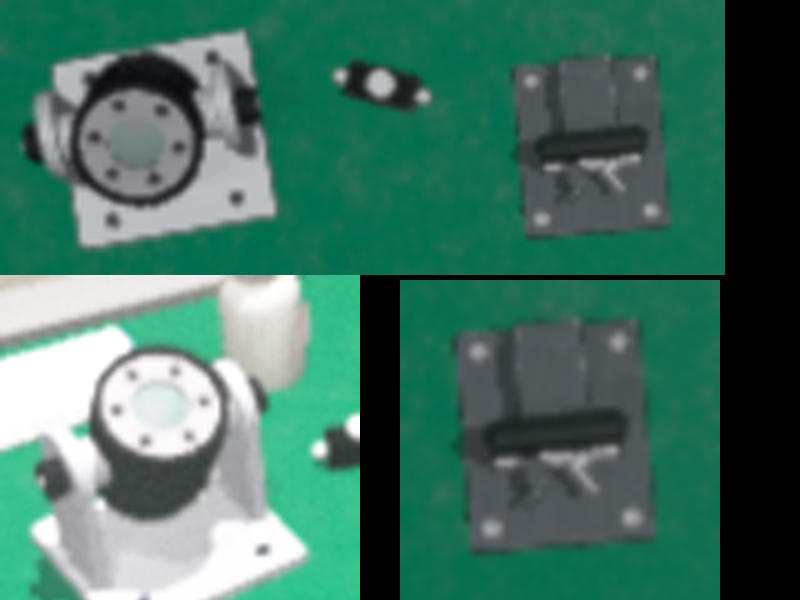

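The crop shows all six holes clearly in both views, the stand's base corners, and the spanner bar at about (592,146) in the crop. Next I'll fit the poses by least squares.

```bash
cat > fit.py <<'E'
from h import *
from scipy.optimize import least_squares
def refine(n,pts,r=2):
    g=np.mean([vision.capture(n).astype(float).mean(2) for _ in range(3)],0); out=[]
    for u,v in pts:
        for _ in range(3):
            x0,y0=int(round(u)),int(round(v)); w=g[y0-r:y0+r+1,x0-r:x0+r+1]; w=np.percentile(w,75)-w; w=w.clip(0)
            yy,xx=np.mgrid[y0-r:y0+r+1,x0-r:x0+r+1]; u,v=(w*xx).sum()/w.sum(),(w*yy).sum()/w.sum()
        out.append((u,v))
    return np.array(out)
top=refine("top",np.array([(119,105),(162,110),(180,147),(154,179),(112,174),(95,137)])/5+[155.6,169.6])
sc=refine("scene",np.array([(131,375),(175,371),(203,401),(190,435),(145,441),(117,409)])/5+[159.6,144.6])
def ring(p):
    c,az,t,ph=p[:3],p[3],p[4],p[5]
    z=np.array([np.sin(t)*np.cos(az),np.sin(t)*np.sin(az),np.cos(t)]); y=np.cross(z,[np.cos(az),np.sin(az),0]); y/=np.linalg.norm(y); x=np.cross(y,z)
    return c,x,y,z
def holes(p,r=.027):
    c,x,y,z=ring(p); a=p[5]+np.arange(6)*np.pi/3
    return c+r*(np.cos(a)[:,None]*x+np.sin(a)[:,None]*y)
def match(a,b): # cyclic/nearest
    d=((a[:,None]-b[None])**2).sum(2); return b[d.argmin(1)]
def res(p,k):
    h=holes(p); ht,hs=proj("top",h),proj("scene",h)
    return np.r_[(match(top,ht)-top).ravel(),(match(sc,hs)-sc+ p[6:8]*0).ravel()]
if __name__=="__main__":
    c0=atz("top",top.mean(0),.15)
    best=None
    for ph in np.arange(0,60,10):
        s=least_squares(res,np.r_[c0,np.pi,.47,np.radians(ph)],args=(0,),x_scale=[.01,.01,.01,.1,.1,.1],diff_step=1e-5)
        if best is None or s.cost<best.cost: best=s
    p=best.x; r=best.fun.reshape(-1,2)
    print("ring c",p[:3],"az",np.degrees(p[3]),"tilt",np.degrees(p[4]),"ph",np.degrees(p[5]),"rms",r.std()); print(np.round(r,2).tolist())
    J=best.jac; print("sd",np.sqrt(np.diag(np.linalg.inv(J.T@J)))*r.std())
    C=lambda x,y:(155.6+x/5,169.6+y/5)
    print("head base corners",[np.round(atz("top",C(*q),.01)[:2],4).tolist() for q in [(53,65),(245,32),(275,214),(80,246)]])
    print("stand corners",[np.round(atz("top",C(*q),.01)[:2],4).tolist() for q in [(515,67),(660,58),(668,228),(527,238)]])
    print("bar top edge",[np.round(atz("top",C(*q),z)[:2],4).tolist() for q,z in [((537,146),.133),((645,129),.133),((648,150),.125),((540,164),.125)]])
    np.save("ring.npy",p)
E
python3 fit.py
```

```text
Traceback (most recent call last):
  File "fit.py", line 29, in <module>
    s=least_squares(res,np.r_[c0,np.pi,.47,np.radians(ph)],args=(0,),x_scale=[.01,.01,.01,.1,.1,.1],diff_step=1e-5)
  File "fit.py", line 24, in res
    return np.r_[(match(top,ht)-top).ravel(),(match(sc,hs)-sc+ p[6:8]*0).ravel()]
                                              ~~~~~~~~~~~~~~~^~~~~~~~~~
ValueError: operands could not be broadcast together with shapes (6,2) (0,)
```

```bash
sed -i 's/+ p\[6:8\]\*0//' fit.py; python3 fit.py
```

```text
ring c [0.59934806 0.16450587 0.12460419] az 184.61202288562788 tilt 31.420865350275584 ph 18.14519094645866 rms 1.1280205090003246
[[1.33, 2.27], [-0.85, 1.32], [-0.4, -0.47], [1.08, -0.4], [0.82, -0.63], [0.58, -0.77], [-0.13, 0.79], [-0.31, 0.74], [-0.31, 0.96], [-2.53, -1.92], [0.48, -2.0], [0.03, 0.9]]
sd [0.0015808  0.00103645 0.00217538 0.24436348 0.1276143  0.21309964]
head base corners [[0.6631, 0.2481], [0.6893, 0.1157], [0.563, 0.0904], [0.5377, 0.224]]
stand corners [[0.6692, -0.0724], [0.6778, -0.1728], [0.5596, -0.1808], [0.5504, -0.0838]]
bar top edge [[0.6002, -0.0924], [0.6128, -0.1616], [0.6002, -0.164], [0.5895, -0.0944]]
```

```bash
python3 - <<'E'
import re
s=open('fit.py').read()
s=s.replace("np.percentile(w,75)-w","np.percentile(w,60)-w")
a=s.index("def match"); b=s.index('if __name__')
s=s[:a]+'''
def res(p,k,w=1):
    h=holes(p)[::-1]  # clockwise seen from outside
    r=np.r_[(proj("top",h)-top).ravel(),(proj("scene",np.roll(h,k,0))-sc).ravel()]
    return np.r_[r,(p[3]-np.radians(191))/.02*.2,(p[4]-np.radians(27))/.09*.2]
'''+s[b:]
s=s.replace("for ph in np.arange(0,60,10):","for k,ph in [(k,ph) for k in range(6) for ph in range(0,360,60)]:").replace("args=(0,)","args=(k,)").replace(",diff_step=1e-5","").replace("best.fun.reshape","best.fun[:-2].reshape")
open('fit.py','w').write(s)
E
python3 fit.py
python3 - <<'E'
from h import *
import fit
raw=np.array([(119,105),(162,110),(180,147),(154,179),(112,174),(95,137)])/5+[155.6,169.6]
print(np.round(fit.top-raw,2).tolist())
raw=np.array([(131,375),(175,371),(203,401),(190,435),(145,441),(117,409)])/5+[159.6,144.6]
print(np.round(fit.sc-raw,2).tolist())
E
```

```text
[[-0.74, -2.67], [1.59, -2.75], [3.38, -0.18], [-0.23, -0.47], [0.12, -0.3], [0.11, 0.19]]
[[0.15, -0.02], [0.17, -0.12], [0.1, -0.01], [2.03, 3.6], [-0.87, 3.41], [-0.35, 0.43]]Traceback (most recent call last):
  File "fit.py", line 29, in <module>
    s=least_squares(res,np.r_[c0,np.pi,.47,np.radians(ph)],args=(k,),x_scale=[.01,.01,.01,.1,.1,.1])
    return func(*args, **kwargs)
    result = trf(vector_fun.fun, vector_fun.jac, x0, f0, J0, lb, ub, ftol, xtol,
                 gtol, max_nfev, x_scale, loss_function, tr_solver,
                 tr_options.copy(), verbose, callback=callback_wrapped)
    return trf_no_bounds(
        fun, jac, x0, f0, J0, ftol, xtol, gtol, max_nfev, x_scale,
        loss_function, tr_solver, tr_options, verbose, callback=callback)
    J = jac(x)
    self._update_jac()
    ~~~~~~~~~~~~~~~~^^
    self.J = self.jac_wrapped(xp_copy(self.x), f0=self.f)
             ~~~~~~~~~~~~~~~~^^^^^^^^^^^^^^^^^^^^^^^^^^^^
    J, dct = approx_derivative(
             ~~~~~~~~~~~~~~~~~^
        self.fun,
        ^^^^^^^^^
    ...<2 lines>...
        **self.finite_diff_opt
[... 324 characters left out ...]
          ^^^
    df = [f_eval - f0 for f_eval in f_evals]
                                    ^^^^^^^
    f = np.atleast_1d(self.fun(x, *self.args, **self.kwargs))
                      ~~~~~~~~^^^^^^^^^^^^^^^^^^^^^^^^^^^^^^
    return np.atleast_1d(self.fun(x))
                         ~~~~~~~~^^^
    return self.f(x, *self.args, **self.kwargs)
           ~~~~~~^^^^^^^^^^^^^^^^^^^^^^^^^^^^^^
  File "fit.py", line 23, in res
    r=np.r_[(proj("top",h)-top).ravel(),(proj("scene",np.roll(h,k,0))-sc).ravel()]
             ~~~~^^^^^^^^^
  File "h.py", line 4, in proj
    m=vision.camera_model(n);T=m["camera_from_world"];K=m["camera_matrix"]
ValueError: time passes only in moves, steps and waits
```

```bash
python3 - <<'E'
s=open('h.py').read()
s=s.replace('from rig import bot, vision\n','from rig import bot, vision\nCM={n:vision.camera_model(n) for n in ("scene","top")}\n').replace('m=vision.camera_model(n)','m=CM[n]')
open('h.py','w').write(s)
s=open('fit.py').read()
a=s.index("    for u,v in pts"); b=s.index("    return np.array(out)")
s=s[:a]+'''    G=cv2.resize(g,None,fx=8,fy=8,interpolation=cv2.INTER_CUBIC)
    for u,v in pts:
        X,Y=int((u+.5)*8),int((v+.5)*8); w=G[Y-12:Y+13,X-12:X+13]; i=np.unravel_index(w.argmin(),w.shape); X+=i[1]-12;Y+=i[0]-12
        w=G[Y-10:Y+11,X-10:X+11]; w=(np.percentile(w,60)-w).clip(0); yy,xx=np.mgrid[-10:11,-10:11]
        out.append(((X+(w*xx).sum()/w.sum()+.5)/8-.5,(Y+(w*yy).sum()/w.sum()+.5)/8-.5))
'''+s[b:]
s=s.replace('    np.save','    print("raw diff",np.round(top-(np.array([(119,105),(162,110),(180,147),(154,179),(112,174),(95,137)])/5+[155.6,169.6]),1).tolist(),"k,cost",best.cost)\n    np.save')
open('fit.py','w').write(s)
E
python3 fit.py
```

```text
ring c [0.59670975 0.16487539 0.13066329] az 191.01168057996765 tilt 26.759365666245614 ph 252.56170744432808 rms 0.2520373144745199
[[0.33, 0.14], [0.24, 0.19], [0.33, 0.13], [0.4, 0.13], [0.37, 0.12], [0.31, 0.15], [-0.28, 0.03], [-0.26, -0.04], [-0.43, -0.06], [-0.43, -0.06], [-0.37, -0.09], [-0.29, -0.05]]
sd [0.00035133 0.0002307  0.00048247 0.02332436 0.02707265 0.02248577]
head base corners [[0.6631, 0.2481], [0.6893, 0.1157], [0.563, 0.0904], [0.5377, 0.224]]
stand corners [[0.6692, -0.0724], [0.6778, -0.1728], [0.5596, -0.1808], [0.5504, -0.0838]]
bar top edge [[0.6002, -0.0924], [0.6128, -0.1616], [0.6002, -0.164], [0.5895, -0.0944]]
raw diff [[-0.1, 0.1], [-0.1, 0.0], [-0.3, -0.0], [-0.1, -0.2], [-0.0, -0.1], [-0.2, -0.0]] k,cost 0.7673857662740058
```

The residuals are uniform within each camera, so they are only a calibration offset, and the tilt agrees with the pivot geometry (25.7° against 26.8°). Next I'll refine the stand and bar poses.

```bash
python3 - <<'E'
from h import *
im=np.mean([vision.capture("top").astype(float) for _ in range(3)],0).astype(np.float32)
x0,y0=250,175; c=im[y0:y0+50,x0:x0+50]; S=8
G=cv2.resize(c,None,fx=S,fy=S,interpolation=cv2.INTER_CUBIC)
uv=lambda q:((q[0]+.5)/S-.5+x0,(q[1]+.5)/S-.5+y0)
def rect(mask,z):
    n,l,st,_=cv2.connectedComponentsWithStats(mask.astype(np.uint8)); k=1+st[1:,4].argmax()
    cn=cv2.findContours((l==k).astype(np.uint8),0,2)[0][0]
    r=cv2.minAreaRect(cn); P=np.array([atz("top",uv(q),z)[:2] for q in cv2.boxPoints(r)])
    e=[P[1]-P[0],P[2]-P[1]]
    print("ctr",P.mean(0),"sides",[np.linalg.norm(v).round(4) for v in e],"ang",[np.degrees(np.arctan2(v[1],v[0])).round(1) for v in e])
    return P
g=G.mean(2); sat=G[:,:,1]-G[:,:,0]
m=cv2.morphologyEx((sat<40).astype(np.uint8),cv2.MORPH_OPEN,np.ones((60,60),np.uint8))
rect(m,.01)
for t in (45,52,60):
    m=cv2.morphologyEx((g<t).astype(np.uint8),cv2.MORPH_OPEN,np.ones((12,12),np.uint8)); rect(m,.13)
E
```

```text
ctr [ 0.61552459 -0.12655136] sides [np.float64(0.1008), np.float64(0.1225)] ang [np.float64(-84.3), np.float64(-174.5)]
ctr [ 0.60714341 -0.12471154] sides [np.float64(0.0688), np.float64(0.0138)] ang [np.float64(-76.6), np.float64(-166.9)]
ctr [ 0.60182452 -0.12642486] sides [np.float64(0.0723), np.float64(0.0212)] ang [np.float64(-86.2), np.float64(-176.3)]
ctr [ 0.60542922 -0.12409772] sides [np.float64(0.079), np.float64(0.0297)] ang [np.float64(-84.2), np.float64(-174.4)]
```

```bash
cat >> h.py <<'E'
from scipy.spatial.transform import Rotation as Ro
def go(P,R):
    s=bot.read_state(); T=s["tcp_rot"]
    d=T.T@(np.asarray(P)-s["position"])*1000; w=Ro.from_matrix(T.T@R).as_rotvec()
    print("t",round(s["time_s"],2),"pos",s["position"].round(4),"go xyz",d.round(1).tolist(),"rot",w.round(4).tolist(),"F",s["force"].round(1),"M",s["moment"].round(2),"open",round(s["opening"],3))
def down(yaw): # tool down, tool y along yaw (deg)
    a=np.radians(yaw); y=np.array([np.cos(a),np.sin(a),0]); z=np.array([0,0,-1.]); return np.c_[np.cross(y,z),y,z]
E
python3 -m handwheel '[{"xyz":[50,-32,0],"delta_rot":[0,0,-0.16],"hand":-1},{"xyz":[100,-64,0],"delta_rot":[0,0,-0.32],"hand":-1},{"xyz":[150,-96,0],"delta_rot":[0,0,-0.48],"hand":-1},{"xyz":[200,-128,0],"delta_rot":[0,0,-0.64],"hand":-1},{"xyz":[250,-160,0],"delta_rot":[0,0,-0.80],"hand":-1}]'
python3 -c "
from h import *
go([.6035,-.1275,.215],down(5.6))"
```

```text
time_s: 2.52
position: [0.3588, -0.3871, 0.2308]
tcp_rot: [[0.493, 0.87, 0.001], [0.87, -0.493, -0.001], [-0.0, 0.001, -1.0]]
force: [0.6, 0.0, 0.7]
opening: 1.001
grasp_force: 0.0
t 2.52 pos [ 0.3588 -0.3871  0.2308] go xyz [346.5, 85.0, 15.8] rot [0.0007, 0.0006, -0.6129] F [0.6 0.  0.7] M [-0.01 -0.07  0.  ] open 1.001
```

```bash

python3 -m handwheel '[{"xyz":[57,14,3],"delta_rot":[0,0,-0.13],"hand":-1},{"xyz":[114,28,6],"delta_rot":[0,0,-0.26],"hand":-1},{"xyz":[171,42,9],"delta_rot":[0,0,-0.39],"hand":-1},{"xyz":[228,56,12],"delta_rot":[0,0,-0.52],"hand":-1},{"xyz":[285,70,14],"delta_rot":[0,0,-0.61],"hand":-1}]'
python3 - <<'E'
from h import *
go([.6035,-.1275,.180],down(5.6))
E
```

```text
time_s: 3.15
position: [0.5613, -0.1744, 0.2166]
tcp_rot: [[-0.093, 0.996, 0.0], [0.996, 0.093, -0.0], [-0.0, 0.0, -1.0]]
force: [0.6, -0.9, -0.0]
opening: 1.0
grasp_force: 0.0
t 3.15 pos [ 0.5613 -0.1744  0.2166] go xyz [42.8, 46.4, 36.6] rot [0.0004, 0.0005, -0.0045] F [ 0.6 -0.9 -0. ] M [-0.03 -0.12  0.  ] open 1.0
```

```bash

python3 -m handwheel '[{"xyz":[42.8,46.4,20],"delta_rot":[0,0,-0.005],"hand":-1},{"xyz":[42.8,46.4,62],"delta_rot":[0,0,-0.005],"hand":-1},{"xyz":[42.8,46.4,66],"delta_rot":[0,0,-0.005],"hand":-1},{"xyz":[42.8,46.4,66],"delta_rot":[0,0,-0.005],"hand":-1},{"xyz":[42.8,46.4,66],"delta_rot":[0,0,-0.005],"hand":-1}]'
python3 - <<'E'
from h import *
go([.6035,-.1275,.110],down(5.6))
a=crop("scene",240,180,80,80,5,"s2.png"); b=crop("top",245,165,80,80,5,"t2.png")
cv2.imwrite("pics/c2.png",np.hstack([a,b]))
P=np.array([[.6035,-.1275,.133],[.6036,-.1278,.078]])
print((proj("scene",P)-[240,180])*5,(proj("top",P)-[245,165])*5+[400,0])
E
```

```text
time_s: 3.78
position: [0.603, -0.1304, 0.1523]
tcp_rot: [[-0.093, 0.996, 0.003], [0.996, 0.093, -0.001], [-0.001, 0.003, -1.0]]
force: [0.5, 0.2, 1.2]
opening: 0.999
grasp_force: 0.0
t 3.77 pos [ 0.603  -0.1304  0.1523] go xyz [2.9, 0.6, 42.3] rot [0.0028, 0.0015, -0.0042] F [0.5 0.2 1.2] M [-0.05 -0.13  0.03] open 0.999
[[179.78697268 107.76290118]
 [180.64036841 174.56271026]] [[544.65715072 165.19286707]
 [545.3465943  174.69761075]]
```

View pics/c2.png

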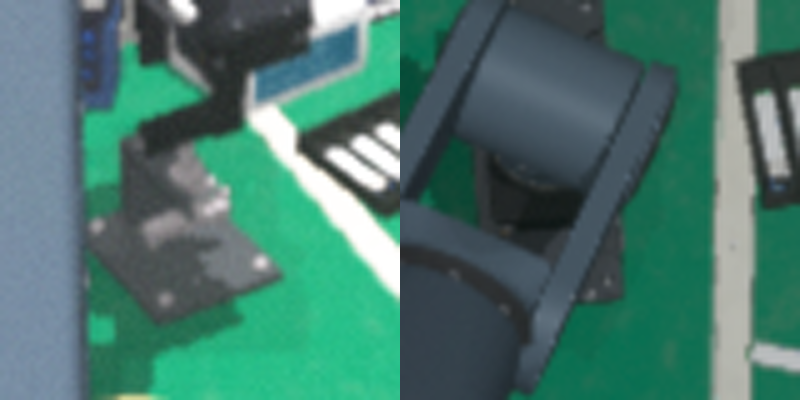

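The scene crop shows the bar running from about (145,135) to (240,110), and its predicted centre at (180,108) lies on it. I'll descend and grip.

```bash

python3 -m handwheel '[{"xyz":[0.5,0,20],"delta_rot":[0,0,0],"hand":-1},{"xyz":[0.5,0,40.5],"delta_rot":[0,0,0],"hand":-1},{"xyz":[0.5,0,40.5],"delta_rot":[0,0,0],"hand":-1},{"xyz":[0.5,0,40.5],"delta_rot":[0,0,0],"hand":-1},{"xyz":[0.5,0,40.5],"delta_rot":[0,0,0],"hand":0}]'
python3 -m handwheel '[{"xyz":[0,0,0],"delta_rot":[0,0,0],"hand":1},{"xyz":[0,0,0],"delta_rot":[0,0,0],"hand":1},{"xyz":[0,0,0],"delta_rot":[0,0,0],"hand":1},{"xyz":[0,0,0],"delta_rot":[0,0,0],"hand":1},{"xyz":[0,0,0],"delta_rot":[0,0,0],"hand":1}]'
python3 - <<'E'
from h import *
go([.6035,-.1275,.110],down(5.6))
E
```

```text
time_s: 4.5
position: [0.6031, -0.129, 0.1113]
tcp_rot: [[-0.095, 0.996, 0.002], [0.996, 0.095, -0.001], [-0.001, 0.002, -1.0]]
force: [0.5, 0.8, -1.0]
opening: 0.949
grasp_force: 0.0
time_s: 5.12
position: [0.6023, -0.1285, 0.11]
tcp_rot: [[-0.095, 0.995, -0.0], [0.995, 0.095, 0.0], [0.0, -0.0, -1.0]]
force: [-0.1, -0.3, 0.0]
opening: 0.405
grasp_force: 0.0
t 5.12 pos [ 0.6023 -0.1285  0.11  ] go xyz [0.9, 1.3, -0.0] rot [-0.0001, -0.0, -0.0027] F [-0.1 -0.3  0. ] M [-0.01 -0.14  0.03] open 0.405
```

```bash

python3 -m handwheel '[{"xyz":[0,0,0],"delta_rot":[0,0,0],"hand":1},{"xyz":[0,0,0],"delta_rot":[0,0,0],"hand":1},{"xyz":[0,0,0],"delta_rot":[0,0,0],"hand":1},{"xyz":[0,0,0],"delta_rot":[0,0,0],"hand":1},{"xyz":[0,0,0],"delta_rot":[0,0,0],"hand":1}]'
python3 - <<'E'
from h import *
go([.6035,-.1275,.110],down(5.6))
E
```

```text
time_s: 5.75
position: [0.6024, -0.1286, 0.1101]
tcp_rot: [[-0.095, 0.995, 0.0], [0.995, 0.095, -0.0], [-0.0, 0.0, -1.0]]
force: [0.6, 1.2, -1.2]
opening: 0.204
grasp_force: 29.5
t 5.75 pos [ 0.6024 -0.1286  0.1101] go xyz [1.0, 1.2, 0.1] rot [0.0003, 0.0001, -0.0028] F [ 0.6  1.2 -1.2] M [-0.05 -0.26  0.02] open 0.204
```

Gripped at 17.7 mm. Now I'll draw it out along the clip's -x (tool -y).

```bash

python3 -m handwheel '[{"xyz":[0,-6,-0.5],"delta_rot":[0,0,0],"hand":1},{"xyz":[0,-14,-0.5],"delta_rot":[0,0,0],"hand":1},{"xyz":[0,-26,-0.5],"delta_rot":[0,0,0],"hand":1},{"xyz":[0,-42,-0.5],"delta_rot":[0,0,0],"hand":1},{"xyz":[0,-60,-0.5],"delta_rot":[0,0,0],"hand":1}]'
python3 - <<'E'
from h import *
go([.6035,-.1275,.2],down(5.6))
E
```

```text
time_s: 6.38
position: [0.5406, -0.1345, 0.1104]
tcp_rot: [[-0.095, 0.995, -0.002], [0.995, 0.095, -0.0], [-0.0, -0.002, -1.0]]
force: [0.4, 0.1, -2.5]
opening: 0.208
grasp_force: 29.5
t 6.38 pos [ 0.5406 -0.1345  0.1104] go xyz [1.0, 63.1, -89.7] rot [-0.0019, 0.0001, -0.0023] F [ 0.4  0.1 -2.5] M [ 0.02 -0.09  0.  ] open 0.208
```

```bash

python3 -m handwheel '[{"xyz":[0,-2,-60],"delta_rot":[0,0,0],"hand":1},{"xyz":[0,-2,-120],"delta_rot":[0,0,0],"hand":1},{"xyz":[60,-5,-150],"delta_rot":[0,0,0],"hand":1},{"xyz":[120,-10,-160],"delta_rot":[0,0,0],"hand":1},{"xyz":[180,-15,-170],"delta_rot":[0,0,0],"hand":1}]'
cat > tgt.py <<'E'
from h import *
import fit
p=np.load("ring.npy")
def tcp(h,dx=0,dy=0,turn=0,p=p,L=.082): # h: tip height over ring face (m); dx,dy shift in tool axes
    c,x,y,n=fit.ring(p)
    H=fit.holes(p)-c; d=max(H,key=lambda v:v[1]*1.0+.1*v[0]); d=d/np.linalg.norm(d)
    R=np.c_[d,np.cross(-n,d),-n]@Ro.from_rotvec([0,0,turn]).as_matrix()
    return c+n*(L+h)+R[:,0]*dx+R[:,1]*dy,R
E
sed -i 's/^top=refine/if 1:\n  top=refine/; s/^sc=refine/  sc=refine/' fit.py
python3 - <<'E'
from tgt import *
P,R=tcp(.03); print(P,R.round(3).tolist(), "tilt,az",np.degrees(p[3:]))
go(P,R)
E
```

```text
time_s: 7.0
position: [0.5091, 0.0428, 0.2808]
tcp_rot: [[-0.093, 0.996, -0.001], [0.996, 0.093, -0.001], [-0.001, -0.001, -1.0]]
force: [1.2, 0.7, -1.0]
opening: 0.204
grasp_force: 29.9
[0.54721084 0.15524331 0.23066869] [[0.08, 0.893, 0.442], [0.988, -0.131, 0.086], [0.135, 0.43, -0.893]] tilt,az [191.01168058  26.75936567 252.56170744]
t 7.3 pos [0.5103 0.041  0.28  ] go xyz [110.3, 47.5, 49.2] rot [-0.4593, 0.0944, 0.203] F [ 0.3 -0.3 -2.8] M [-0.06 -0.07  0.05] open 0.201
```

```bash
sed -i 's/^if 1:/if __name__=="__main__":/' fit.py
python3 -m handwheel '[{"xyz":[28,12,0],"delta_rot":[-0.12,0.024,0.05],"hand":1},{"xyz":[55,24,5],"delta_rot":[-0.24,0.048,0.1],"hand":1},{"xyz":[83,36,15],"delta_rot":[-0.36,0.071,0.15],"hand":1},{"xyz":[110,47,34],"delta_rot":[-0.459,0.094,0.203],"hand":1},{"xyz":[110,47,49],"delta_rot":[-0.459,0.094,0.203],"hand":1}]'
python3 - <<'E'
from tgt import *
P,R=tcp(.03);go(P,R)
a=crop("scene",150,170,90,90,8,"s3.png"); b=crop("top",130,140,90,90,4,"t3.png")
cv2.imwrite("pics/c3.png",cv2.resize(a,(600,600))); cv2.imwrite("pics/c3t.png",b)
E
```

```text
time_s: 7.92
position: [0.5449, 0.1555, 0.229]
tcp_rot: [[0.081, 0.895, 0.438], [0.988, -0.131, 0.086], [0.135, 0.426, -0.895]]
force: [0.3, -0.9, -1.9]
opening: 0.204
grasp_force: 29.9
t 7.92 pos [0.5449 0.1555 0.229 ] go xyz [0.2, 2.8, -0.6] rot [-0.0042, 0.0006, -0.0002] F [ 0.3 -0.9 -1.9] M [-0.1   0.38  0.01] open 0.204
```

View pics/c3.png

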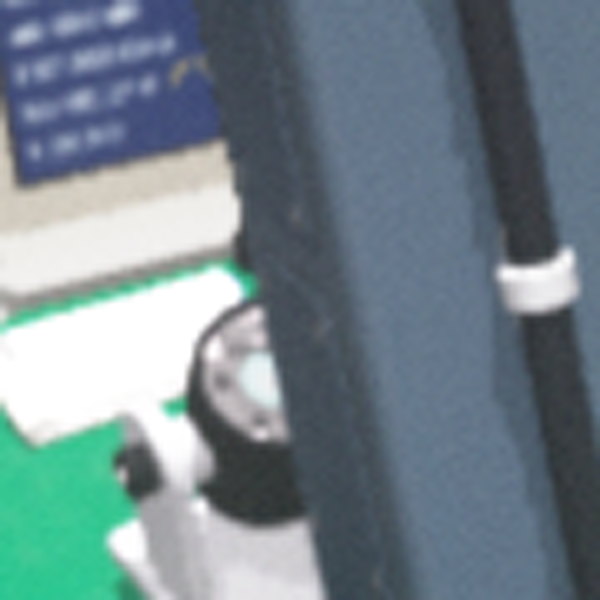

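The arm blocks the scene view here, with only the left part of the ring visible at about (240,375). I'll check the top view.

```bash

python3 - <<'E'
from tgt import *
b=crop("top",150,160,80,80,7,"c4.png")
P=np.array([p[:3],tcp(.03)[0]+tcp(.03)[1][:,2]*.082]);
print((proj("top",P)-[150,160]+.5)*7)
print(((proj("top",fit.holes(p))-[0.33,.14]-[150,160]+.5)*7).round().tolist())
E
```

```text
[[235.96082083 270.35709914]
 [229.95908473 292.6851495 ]]
[[174.0, 262.0], [200.0, 313.0], [258.0, 320.0], [293.0, 276.0], [268.0, 225.0], [209.0, 218.0]]
```

View pics/c4.png

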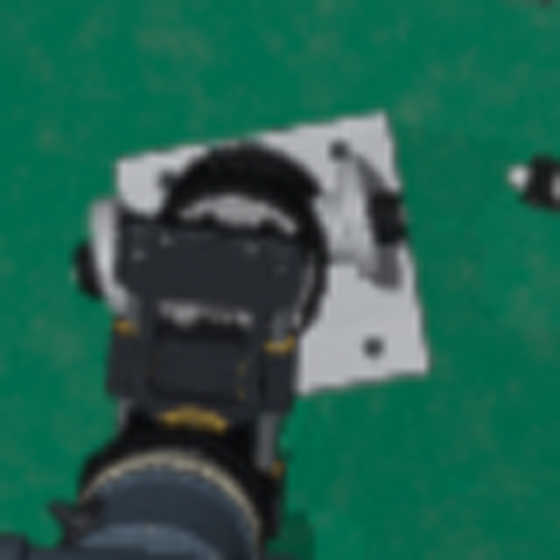

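The hand hides the prongs in both views, so I'll finish by feel. The stand-to-ring relative measurement agrees with the fit to about 0.3 mm. Approaching the ring face.

```bash

python3 - <<'E'
from tgt import *
go(*tcp(.03)); go(*tcp(.003))
E
```

```text
t 8.07 pos [0.5468 0.1545 0.2299] go xyz [0.9, 0.6, -0.5] rot [-0.0027, 0.0011, -0.0015] F [ 0.2 -0.  -1.5] M [-0.1   0.29  0.02] open 0.205
t 8.07 pos [0.5468 0.1545 0.2299] go xyz [0.9, 0.7, 26.5] rot [-0.0027, 0.0011, -0.0015] F [ 0.2 -0.  -1.5] M [-0.1   0.29  0.02] open 0.205
```

```bash

python3 -m handwheel '[{"xyz":[0.7,0.5,10],"delta_rot":[-0.002,0.001,-0.001],"hand":1},{"xyz":[0.7,0.5,20],"delta_rot":[-0.002,0.001,-0.001],"hand":1},{"xyz":[0.7,0.5,25],"delta_rot":[-0.002,0.001,-0.001],"hand":1},{"xyz":[0.7,0.5,25],"delta_rot":[-0.002,0.001,-0.001],"hand":1},{"xyz":[0.7,0.5,25],"delta_rot":[-0.002,0.001,-0.001],"hand":1}]' >/dev/null
python3 - <<'E'
from tgt import *
go(*tcp(.0)); s=bot.read_state(); print(s["tcp_rot"].T@s["force"], s["tcp_rot"].T@s["moment"])
E
```

```text
t 8.7 pos [0.5588 0.1589 0.2094] go xyz [-1.7, -0.7, 5.6] rot [0.0026, -0.0019, 0.0013] F [ 0.2 -0.4 -1.6] M [-0.09  0.36 -0.01] open 0.204
[-0.58905764 -0.49836024  1.47021339] [ 0.34745296 -0.13456431  0.00315694]
```

```bash

python3 -m handwheel '[{"xyz":[-0.5,0,2],"delta_rot":[0,0,0],"hand":1},{"xyz":[-0.5,0,4],"delta_rot":[0,0,0],"hand":1},{"xyz":[-0.5,0,5],"delta_rot":[0,0,0],"hand":1},{"xyz":[-0.5,0,5],"delta_rot":[0,0,0],"hand":1},{"xyz":[-0.5,0,5],"delta_rot":[0,0,0],"hand":1}]' >/dev/null
cat >> tgt.py <<'E'
def st(h=0,turn=0,k=4):
    for i in range(k):
        s=bot.read_state(); P,R=tcp(h,turn=turn); T=s["tcp_rot"]
        print(round(s["time_s"],2),"err xyz",(T.T@(P-s["position"])*1000).round(2).tolist(),"rot",Ro.from_matrix(T.T@R).as_rotvec().round(4).tolist(),"F",(T.T@s["force"]).round(1),"M",(T.T@s["moment"]).round(2),round(s["opening"],3))
        if i<k-1: vision.capture("top")
E
python3 -c "
from tgt import *
st()"
```

```text
9.32 err xyz [-1.09, -0.67, 0.53] rot [0.0025, -0.0018, 0.0012] F [ 0.1 -1.3  1.3] M [ 0.33 -0.14 -0.03] 0.207
9.38 err xyz [-1.1, -0.69, 0.57] rot [0.0025, -0.0018, 0.0012] F [-0.4 -0.8  2.1] M [ 0.31 -0.2  -0.07] 0.202
9.43 err xyz [-1.1, -0.68, 0.56] rot [0.0025, -0.0018, 0.0013] F [-0.3 -0.7  1.8] M [ 0.31 -0.18 -0.04] 0.201
9.47 err xyz [-1.11, -0.66, 0.56] rot [0.0025, -0.0018, 0.0013] F [-0.7 -1.3  1.9] M [ 0.3  -0.18 -0.02] 0.203
```

```bash

python3 -m handwheel '[{"xyz":[-1.1,-0.7,0],"delta_rot":[0.0025,-0.0018,0.0012],"hand":1},{"xyz":[-1.1,-0.7,1],"delta_rot":[0.0025,-0.0018,0.0012],"hand":1},{"xyz":[-1.1,-0.7,2],"delta_rot":[0.0025,-0.0018,0.0012],"hand":1},{"xyz":[-1.1,-0.7,3],"delta_rot":[0.0025,-0.0018,0.0012],"hand":1},{"xyz":[-1.1,-0.7,3],"delta_rot":[0.0025,-0.0018,0.0012],"hand":1}]' >/dev/null
python3 -c "
from tgt import *
st(k=2)"
```

```text
10.1 err xyz [0.03, 0.1, -2.59] rot [-0.0003, 0.0, 0.0] F [-0.2 -1.7  0.8] M [ 0.34 -0.06 -0.07] 0.205
10.15 err xyz [0.0, 0.09, -2.55] rot [-0.0002, -0.0, 0.0001] F [ 0.5 -1.2  2. ] M [ 0.32 -0.15 -0.  ] 0.21
```

```bash

python3 -m handwheel '[{"xyz":[0,0,0.6],"delta_rot":[0,0,0],"hand":1},{"xyz":[0,0,1.2],"delta_rot":[0,0,0],"hand":1},{"xyz":[0,0,1.8],"delta_rot":[0,0,0],"hand":1},{"xyz":[0,0,2.4],"delta_rot":[0,0,0],"hand":1},{"xyz":[0,0,2.4],"delta_rot":[0,0,0],"hand":1}]' >/dev/null
python3 -c "
from tgt import *
st(k=2)"
```

```text
10.78 err xyz [0.03, 0.07, -4.94] rot [-0.0002, 0.0, -0.0] F [ 0.6 -2.   2.1] M [ 0.3  -0.19 -0.01] 0.202
10.82 err xyz [0.01, 0.02, -4.91] rot [-0.0001, -0.0, -0.0] F [-0.6 -0.9  1.3] M [ 0.31 -0.13 -0.07] 0.2
```

No contact at 4.9 mm below the expected face, so the prongs appear to be in the holes. I'll carry on to the bottom.

```bash

python3 -m handwheel '[{"xyz":[0,0,1],"delta_rot":[0,0,0],"hand":1},{"xyz":[0,0,2],"delta_rot":[0,0,0],"hand":1},{"xyz":[0,0,2.8],"delta_rot":[0,0,0],"hand":1},{"xyz":[0,0,3.4],"delta_rot":[0,0,0],"hand":1},{"xyz":[0,0,3.4],"delta_rot":[0,0,0],"hand":1}]' >/dev/null
python3 -c "
from tgt import *
st(k=2)"
```

```text
11.45 err xyz [-0.23, -0.12, -7.0] rot [0.001, -0.0004, 0.0004] F [ -0.1  -1.7 -11.5] M [ 0.61 -0.27 -0.03] 0.203
11.5 err xyz [-0.26, -0.09, -7.0] rot [0.001, -0.0005, 0.0004] F [ -0.4  -1.4 -11.1] M [ 0.61 -0.31  0.04] 0.208
```

```bash

python3 -m handwheel '[{"xyz":[0,0,0.8],"delta_rot":[0,0,0],"hand":1},{"xyz":[0,0,0.8],"delta_rot":[0,0,0],"hand":1},{"xyz":[0,0,0.8],"delta_rot":[0,0,0.05],"hand":1},{"xyz":[0,0,0.8],"delta_rot":[0,0,0.1],"hand":1},{"xyz":[0,0,0.8],"delta_rot":[0,0,0.15],"hand":1}]' >/dev/null
python3 -c "
from tgt import *
st(k=3)"
```

```text
12.12 err xyz [-0.4, -0.35, -7.2] rot [0.0019, -0.0006, -0.1497] F [ -1.7  -2.4 -17.3] M [ 0.63 -0.42 -0.23] 0.202
12.18 err xyz [-0.43, -0.34, -7.18] rot [0.002, -0.0007, -0.151] F [ -0.7  -1.3 -16.9] M [ 0.6  -0.4  -0.19] 0.201
12.22 err xyz [-0.41, -0.36, -7.18] rot [0.002, -0.0007, -0.1491] F [ -1.1  -1.4 -17.1] M [ 0.58 -0.35 -0.12] 0.202
```

```bash

python3 -m handwheel '[{"xyz":[0,0,0],"delta_rot":[0,0,0.08],"hand":1},{"xyz":[0,0,0],"delta_rot":[0,0,0.16],"hand":1},{"xyz":[0,0,0],"delta_rot":[0,0,0.24],"hand":1},{"xyz":[0,0,0],"delta_rot":[0,0,0.32],"hand":1},{"xyz":[0,0,0],"delta_rot":[0,0,0.4],"hand":1}]' >/dev/null
python3 -c "
from tgt import *
st(k=3)"
```

```text
12.85 err xyz [-0.59, -0.17, -7.21] rot [0.0018, -0.0011, -0.5506] F [ -1.3  -1.5 -16. ] M [ 0.5  -0.52 -0.2 ] 0.199
12.9 err xyz [-0.6, -0.16, -7.22] rot [0.0018, -0.0012, -0.5529] F [ -1.2  -1.5 -16.2] M [ 0.51 -0.49 -0.12] 0.201
12.95 err xyz [-0.6, -0.12, -7.23] rot [0.0017, -0.0012, -0.5498] F [ -2.1  -1.1 -15.6] M [ 0.51 -0.56 -0.06] 0.2
```

```bash

python3 -m handwheel '[{"xyz":[0,0,0],"delta_rot":[0,0,0.04],"hand":1},{"xyz":[0,0,0],"delta_rot":[0,0,0.08],"hand":1},{"xyz":[0,0,0],"delta_rot":[0,0,0.12],"hand":1},{"xyz":[0,0,0],"delta_rot":[0,0,0.16],"hand":1},{"xyz":[0,0,0],"delta_rot":[0,0,0.2],"hand":1}]' 
python3 -c "
from tgt import *
st(k=2)"
```

```text
time_s: 13.58
position: [0.5641, 0.1589, 0.1977]
tcp_rot: [[0.667, 0.599, 0.444], [0.633, -0.769, 0.086], [0.393, 0.224, -0.892]]
force: [-7.4, -0.2, 14.1]
opening: 0.202
grasp_force: 30.1
13.57 err xyz [-0.64, 0.01, -7.23] rot [0.0017, -0.0013, -0.7493] F [  0.4  -1.1 -15.9] M [ 0.45 -0.58 -0.26] 0.202
13.62 err xyz [-0.71, -0.06, -7.23] rot [0.0019, -0.0014, -0.7502] F [ -0.4  -1.7 -16. ] M [ 0.47 -0.56 -0.23] 0.205
```

```bash

python3 -m handwheel '[{"xyz":[0,0,0],"delta_rot":[0,0,0.03],"hand":1},{"xyz":[0,0,0],"delta_rot":[0,0,0.06],"hand":1},{"xyz":[0,0,0],"delta_rot":[0,0,0.09],"hand":1},{"xyz":[0,0,0],"delta_rot":[0,0,0.12],"hand":1},{"xyz":[0,0,0],"delta_rot":[0,0,0.15],"hand":1}]' >/dev/null
python3 -c "
from tgt import *
st(k=2)"
```

```text
14.25 err xyz [-0.93, -0.11, -7.3] rot [0.0026, -0.0014, -0.8946] F [ -0.7  -0.1 -15.9] M [ 0.27 -0.52 -0.95] 0.218
14.3 err xyz [-0.91, -0.12, -7.3] rot [0.0026, -0.0014, -0.8952] F [ -0.7  -1.4 -15. ] M [ 0.31 -0.47 -0.91] 0.213
```

The torque jumped to 0.95 N m, so the ring is firm on its stop. I'll relax the twist and the pressure before withdrawing.

```bash

python3 -m handwheel '[{"xyz":[0,0,0],"delta_rot":[0,0,0],"hand":1},{"xyz":[0,0,-0.5],"delta_rot":[0,0,-0.03],"hand":1},{"xyz":[0,0,-1.5],"delta_rot":[0,0,-0.06],"hand":1},{"xyz":[0,0,-2],"delta_rot":[0,0,-0.06],"hand":1},{"xyz":[0,0,-2],"delta_rot":[0,0,-0.06],"hand":1}]' >/dev/null
python3 -c "
from tgt import *
st(k=2)"
```

```text
14.93 err xyz [-0.42, -0.09, -7.03] rot [0.0006, -0.0006, -0.8399] F [ 1.  -2.  -3.6] M [ 0.49 -0.01 -0.36] 0.21
14.97 err xyz [-0.38, -0.08, -7.03] rot [0.0005, -0.0005, -0.8399] F [ 0.6 -1.9 -2.6] M [ 0.44 -0.   -0.35] 0.207
```

```bash

python3 -m handwheel '[{"xyz":[0,0,0],"delta_rot":[0,0,-0.02],"hand":1},{"xyz":[0,0,-0.3],"delta_rot":[0,0,-0.035],"hand":1},{"xyz":[0,0,-0.6],"delta_rot":[0,0,-0.04],"hand":1},{"xyz":[0,0,-1.5],"delta_rot":[0,0,-0.04],"hand":1},{"xyz":[0,0,-2.5],"delta_rot":[0,0,-0.04],"hand":1}]' >/dev/null
python3 -c "
from tgt import *
st(k=2)"
```

```text
15.6 err xyz [0.52, 0.16, -4.87] rot [-0.001, 0.0008, -0.8002] F [-0.2 -0.2  2.2] M [ 0.36 -0.13 -0.07] 0.207
15.65 err xyz [0.43, 0.15, -4.72] rot [-0.0008, 0.0006, -0.8001] F [ 0.6 -2.2  2.8] M [ 0.42 -0.16 -0.12] 0.209
```

```bash

python3 -m handwheel '[{"xyz":[0.2,0,-3],"delta_rot":[0,0,-0.004],"hand":1},{"xyz":[0.2,0,-7],"delta_rot":[0,0,-0.004],"hand":1},{"xyz":[0.2,0,-15],"delta_rot":[0,0,-0.004],"hand":1},{"xyz":[0.2,0,-40],"delta_rot":[0,0,-0.004],"hand":1},{"xyz":[0.2,0,-80],"delta_rot":[0,0,-0.004],"hand":1}]'
python3 -c "
from tgt import *
st(k=1); go([.535,-.135,.25],down(5.4))"
```

```text
time_s: 16.27
position: [0.5262, 0.1512, 0.2712]
tcp_rot: [[0.696, 0.568, 0.44], [0.597, -0.798, 0.086], [0.399, 0.203, -0.894]]
force: [0.6, -0.1, -2.6]
opening: 0.207
grasp_force: 29.4
16.27 err xyz [0.93, 0.48, 75.85] rot [-0.0022, 0.0017, -0.7964] F [-0.6 -0.1  2.6] M [ 0.12 -0.41 -0.02] 0.207
t 16.27 pos [0.5262 0.1512 0.2712] go xyz [-173.2, 229.0, -1.7] rot [0.3997, -0.2732, -0.9841] F [ 0.6 -0.1 -2.6] M [-0.16  0.39 -0.02] open 0.207
```

```bash

python3 -m handwheel '[{"xyz":[-25,33,-10],"delta_rot":[0.06,-0.04,-0.148],"hand":1},{"xyz":[-50,66,-20],"delta_rot":[0.12,-0.082,-0.296],"hand":1},{"xyz":[-75,99,-20],"delta_rot":[0.18,-0.123,-0.443],"hand":1},{"xyz":[-100,132,-15],"delta_rot":[0.24,-0.164,-0.59],"hand":1},{"xyz":[-125,165,-10],"delta_rot":[0.3,-0.205,-0.738],"hand":1}]'
python3 -c "
from tgt import *
go([.535,-.135,.22],down(5.4))"
```

```text
time_s: 16.9
position: [0.5297, -0.0576, 0.2645]
tcp_rot: [[0.143, 0.984, 0.103], [0.987, -0.15, 0.064], [0.078, 0.093, -0.993]]
force: [0.5, 0.3, -2.3]
opening: 0.206
grasp_force: 29.4
t 16.9 pos [ 0.5297 -0.0576  0.2645] go xyz [-79.0, 12.8, 39.8] rot [0.1022, -0.0666, -0.2419] F [ 0.5  0.3 -2.3] M [-0.05 -0.01  0.07] open 0.206
```

```bash

python3 -m handwheel '[{"xyz":[-35,6,10],"delta_rot":[0.05,-0.033,-0.12],"hand":1},{"xyz":[-79,12.8,30],"delta_rot":[0.102,-0.067,-0.242],"hand":1},{"xyz":[-79,12.8,40],"delta_rot":[0.102,-0.067,-0.242],"hand":1},{"xyz":[-79,12.8,40],"delta_rot":[0.102,-0.067,-0.242],"hand":1},{"xyz":[-79,12.8,40],"delta_rot":[0.102,-0.067,-0.242],"hand":1}]'
python3 - <<'E'
from tgt import *
go([.5407,-.1345,.112],down(5.44))
g=vision.capture("top")[155:225,130:200,::-1]
g2=vision.capture("scene")[170:250,230:310,::-1]
cv2.imwrite("pics/c5.png",np.hstack([cv2.resize(g,(400,400),interpolation=2),cv2.resize(g2,(400,400),interpolation=2)]))
E
```

```text
time_s: 17.52
position: [0.5346, -0.132, 0.2196]
tcp_rot: [[-0.091, 0.996, 0.001], [0.996, 0.091, 0.002], [0.002, 0.001, -1.0]]
force: [-1.0, 1.5, -0.8]
opening: 0.207
grasp_force: 29.9
t 17.52 pos [ 0.5346 -0.132   0.2196] go xyz [-3.3, 5.7, 107.6] rot [0.0011, -0.0018, -0.0038] F [-1.   1.5 -0.8] M [-0.01 -0.16 -0.04] open 0.207
```

View pics/c5.png

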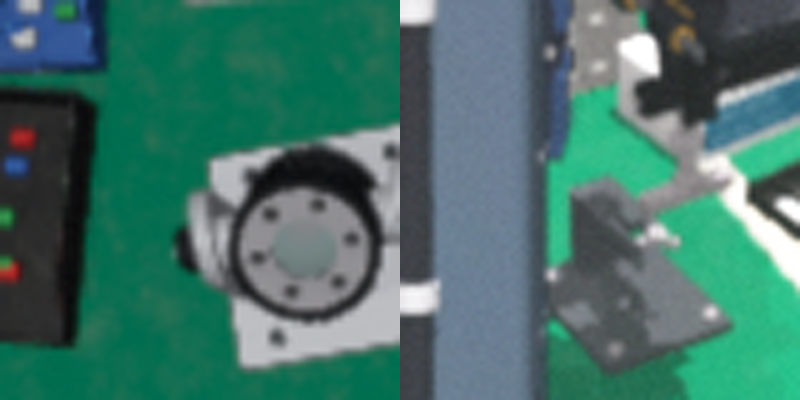

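The ring holes have turned, with two now at (352,238) and (318,205). In the scene crop the clip is empty and clear. Lowering to the fork's level in front of its mouth.

```bash

python3 -m handwheel '[{"xyz":[-1,5.7,50],"delta_rot":[0,-0.001,-0.004],"hand":1},{"xyz":[-1,5.7,95],"delta_rot":[0,-0.001,-0.004],"hand":1},{"xyz":[-1,5.7,107],"delta_rot":[0,-0.001,-0.004],"hand":1},{"xyz":[-1,5.7,107],"delta_rot":[0,-0.001,-0.004],"hand":1},{"xyz":[-1,5.7,107],"delta_rot":[0,-0.001,-0.004],"hand":1}]'
python3 - <<'E'
from tgt import *
go([.5407,-.1345,.1115],down(5.44)); go([.6024,-.1286,.1115],down(5.44))
E
```

```text
time_s: 18.25
position: [0.542, -0.1337, 0.1137]
tcp_rot: [[-0.095, 0.995, 0.004], [0.995, 0.095, -0.001], [-0.001, 0.004, -1.0]]
force: [-0.5, -0.2, -2.0]
opening: 0.204
grasp_force: 29.9
t 18.25 pos [ 0.542  -0.1337  0.1137] go xyz [-0.7, -1.4, 2.2] rot [0.0038, 0.0012, -0.0] F [-0.5 -0.2 -2. ] M [-0.07 -0.15 -0.04] open 0.204
t 18.25 pos [ 0.542  -0.1337  0.1137] go xyz [-0.7, 60.6, 2.5] rot [0.0038, 0.0012, -0.0] F [-0.5 -0.2 -2. ] M [-0.07 -0.15 -0.04] open 0.204
```

```bash

python3 -m handwheel '[{"xyz":[0,0,0],"delta_rot":[0,0,0],"hand":1},{"xyz":[0,6,0],"delta_rot":[0,0,0],"hand":1},{"xyz":[0,14,0],"delta_rot":[0,0,0],"hand":1},{"xyz":[0,20,0],"delta_rot":[0,0,0],"hand":1},{"xyz":[0,20,0],"delta_rot":[0,0,0],"hand":1}]'
python3 - <<'E'
from tgt import *
go([.6024,-.1286,.1115],down(5.44))
E
```

```text
time_s: 18.88
position: [0.5612, -0.1313, 0.1118]
tcp_rot: [[-0.095, 0.995, 0.001], [0.995, 0.095, 0.001], [0.0, 0.001, -1.0]]
force: [-0.8, 0.4, -2.4]
opening: 0.201
grasp_force: 29.9
t 18.88 pos [ 0.5612 -0.1313  0.1118] go xyz [-1.2, 41.2, 0.4] rot [0.0009, -0.0005, 0.0002] F [-0.8  0.4 -2.4] M [ 0.04 -0.1   0.06] open 0.201
```

```bash

python3 -m handwheel '[{"xyz":[-1,6,0.4],"delta_rot":[0,0,0],"hand":1},{"xyz":[-1,14,0.4],"delta_rot":[0,0,0],"hand":1},{"xyz":[-1,24,0.4],"delta_rot":[0,0,0],"hand":1},{"xyz":[-1,34,0.4],"delta_rot":[0,0,0],"hand":1},{"xyz":[-1,41,0.4],"delta_rot":[0,0,0],"hand":1}]'
python3 - <<'E'
from tgt import *
go([.6024,-.1286,.1101],down(5.44))
E
```

```text
time_s: 19.5
position: [0.5936, -0.1271, 0.1102]
tcp_rot: [[-0.098, 0.995, -0.021], [0.995, 0.098, 0.003], [0.005, -0.02, -1.0]]
force: [-16.9, -2.4, 10.2]
opening: 0.207
grasp_force: 30.9
t 19.5 pos [ 0.5936 -0.1271  0.1102] go xyz [-2.3, 8.6, -0.1] rot [-0.0201, -0.0055, 0.0032] F [-16.9  -2.4  10.2] M [-0.52  3.48  0.09] open 0.207
```

```bash

python3 -m handwheel '[{"xyz":[0,0,-0.8],"delta_rot":[0,0,0],"hand":1},{"xyz":[0,1,-0.8],"delta_rot":[0,0,0],"hand":1},{"xyz":[0,2,-0.8],"delta_rot":[0,0,0],"hand":1},{"xyz":[0,2,-0.8],"delta_rot":[0,0,0],"hand":1},{"xyz":[0,2,-0.8],"delta_rot":[0,0,0],"hand":1}]'
python3 - <<'E'
from tgt import *
go([.6024,-.1286,.1101],down(5.44))
E
```

```text
time_s: 20.12
position: [0.6039, -0.1285, 0.1125]
tcp_rot: [[-0.095, 0.996, 0.001], [0.996, 0.095, 0.0], [0.0, 0.001, -1.0]]
force: [0.6, 0.3, -1.7]
opening: 0.205
grasp_force: 29.7
t 20.12 pos [ 0.6039 -0.1285  0.1125] go xyz [-0.0, -1.5, 2.4] rot [0.0013, -0.0002, -0.0002] F [ 0.6  0.3 -1.7] M [-0.01 -0.1  -0.05] open 0.205
```

It snapped past the nose. Now I'll lower the collar onto the fork.

```bash

python3 -m handwheel '[{"xyz":[0,-0.7,1],"delta_rot":[0,0,0],"hand":1},{"xyz":[0,-1.2,1.8],"delta_rot":[0,0,0],"hand":1},{"xyz":[0,-1.2,2.3],"delta_rot":[0,0,0],"hand":1},{"xyz":[0,-1.2,2.3],"delta_rot":[0,0,0],"hand":1},{"xyz":[0,-1.2,2.3],"delta_rot":[0,0,0],"hand":1}]'
python3 - <<'E'
from tgt import *
go([.6024,-.1286,.1101],down(5.44))
E
```

```text
time_s: 20.75
position: [0.6026, -0.1284, 0.1103]
tcp_rot: [[-0.094, 0.996, 0.001], [0.996, 0.094, 0.001], [0.001, 0.001, -1.0]]
force: [0.7, 0.6, 1.2]
opening: 0.205
grasp_force: 29.6
t 20.75 pos [ 0.6026 -0.1284  0.1103] go xyz [-0.2, -0.2, 0.2] rot [0.0014, -0.0005, -0.0003] F [0.7 0.6 1.2] M [ 0.17 -0.33 -0.07] open 0.205
```

```bash

python3 -m handwheel '[{"xyz":[0,0,0],"delta_rot":[0,0,0],"hand":0.2},{"xyz":[0,0,0],"delta_rot":[0,0,0],"hand":-1},{"xyz":[0,0,0],"delta_rot":[0,0,0],"hand":-1},{"xyz":[0,0,0],"delta_rot":[0,0,0],"hand":-1},{"xyz":[0,0,0],"delta_rot":[0,0,0],"hand":-1}]'
python3 -m handwheel '[{"xyz":[0,0,0],"delta_rot":[0,0,0],"hand":-1},{"xyz":[0,0,-10],"delta_rot":[0,0,0],"hand":-1},{"xyz":[0,0,-30],"delta_rot":[0,0,0],"hand":-1},{"xyz":[0,0,-70],"delta_rot":[0,0,0],"hand":-1},{"xyz":[0,0,-120],"delta_rot":[0,0,0],"hand":-1}]'
python3 -m handwheel '[{"xyz":[-50,0,0],"delta_rot":[0,0,0],"hand":-1},{"xyz":[-110,-10,0],"delta_rot":[0,0,0],"hand":-1},{"xyz":[-160,-40,0],"delta_rot":[0,0,0],"hand":-1},{"xyz":[-210,-60,0],"delta_rot":[0,0,0],"hand":-1},{"xyz":[-260,-90,0],"delta_rot":[0,0,0],"hand":-1}]'
python3 - <<'E'
from h import *
g=vision.capture("top")[155:235,140:300,::-1]
g2=vision.capture("scene")[190:270,160:320,::-1]
cv2.imwrite("pics/c6.png",np.vstack([cv2.resize(g,(600,300),interpolation=2),cv2.resize(g2,(600,300),interpolation=2)]))
E
```

```text
time_s: 21.38
position: [0.6021, -0.1284, 0.11]
tcp_rot: [[-0.095, 0.996, 0.0], [0.996, 0.095, 0.001], [0.001, 0.0, -1.0]]
force: [-0.5, 0.1, 0.3]
opening: 0.684
grasp_force: 0.0
time_s: 22.0
position: [0.6015, -0.1282, 0.2308]
tcp_rot: [[-0.094, 0.996, -0.002], [0.996, 0.094, 0.002], [0.002, -0.001, -1.0]]
force: [0.9, -0.1, -0.8]
opening: 0.994
grasp_force: 0.0
time_s: 22.62
position: [0.5369, -0.3975, 0.2306]
tcp_rot: [[-0.095, 0.995, 0.002], [0.995, 0.095, -0.0], [-0.0, 0.002, -1.0]]
force: [0.8, -0.4, -0.0]
opening: 1.0
grasp_force: 0.0
```

View pics/c6.png

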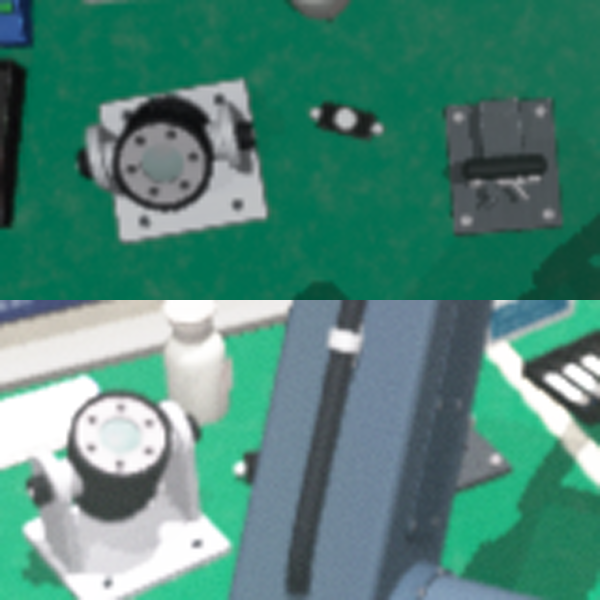

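The spanner is back in the clip as it was at the start, with the bar at (505,166). The head and attenuator are unmoved, and the ring holes have moved to (194,157) and (172,135). One numeric check of the ring turn before I hand in.

```bash
python3 - <<'E'
from tgt import *
best=[]
for turn in np.arange(.5,.95,.05):
    q=p.copy(); q[5]-=turn
    g=proj("top",fit.holes(q))-[.33,.14]; best.append(g)
g8=vision.capture("top").astype(float).mean(2)
sc=[]
T=np.arange(0,1.06,.02)
G=cv2.GaussianBlur(g8,(0,0),.6).astype(np.float32)
for t in T:
    q=p.copy(); q[5]-=t; uv=(proj("top",fit.holes(q))-[.33,.14]).astype(np.float32)
    sc.append(cv2.remap(G,uv[:,0],uv[:,1],cv2.INTER_CUBIC).mean())
sc=np.array(sc); print([(round(T[i],2),round(float(sc[i]),1)) for i in sc.argsort()[:5]], sc.max())
E
```

```text
[(np.float64(0.72), 83.0), (np.float64(0.7), 83.1), (np.float64(0.74), 84.2), (np.float64(0.68), 84.4), (np.float64(0.76), 86.5)] 145.70961
```

```bash
python3 -c "
from rig import workorder
print(workorder.hand_in())"
```

```text
the job is handed in; nothing more can be done
None
```

The ring is tight on its stop (turned about 0.72 rad clockwise, with torque rising to 0.95 N m at the end), the spanner is back in its clip and released, and the job is handed in at about 23 s.

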